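# Use up the opened loaf: feel the bread tins and tip out the part loaf

## Robot

A 7-joint arm with a two-finger parallel gripper is mounted at the origin on the work surface. World frame = base frame: x ahead of the robot, y to its left, z up, the work surface at z = 0. Lengths are in m, angles in rad, forces in N, time in s.
With the tool pointing down it reaches from about 0.375 to 0.925 m from the base axis. Payload 3.1 kg.
Tool frame: the origin (TCP) lies at the very end of the fingers, on their centre line; the grasp point (between the pads) lies 19 mm behind it (env.pinch_z is the distance from the TCP to the grasp point, in m); z points along the fingers, y is the line along which they close (so a half turn about z gives the same grasp; the last joint's range is limited). The gripper opens to 85 mm and grips with 20 to 120 N. Pads are 22 mm wide; open, the fingers measure 114 mm over their backs; the gripper's body (76 mm by 85 mm) begins 54 mm behind the grasp point. The pads swing forward as they close: fully open they stand 13 mm farther back than shut.
Start: joints at [1.053, 0.383, 0.044, 1.598, -0.018, 1.161, -0.05], TCP at [0.265, -0.594, 0.231] pointing down, gripper open.
Joint ranges: [-2.61, 2.61], [-0.41, 2.15], [-1.48, 1.57], [0, 2.5], [-1.57, 4.71], [0.05, 1.97], [-2.85, 2.85]. Speed limits (rad/s): [2.79, 2.79, 3.14, 3.14, 3.14, 3.14, 3.14].

## Interface

Orientations are given as a unit quaternion [x, y, z, w].
In Python, from rig import read_state, imaging, job_done, env gives the robot as it stands. The module is installed in compiled form; this text tells all that it offers.
- The arm moves only by the tool apply_moves, never from a script. Its argument "plan" is one flat list of numbers, 7 for each row, row after row: the opening, from -1 (shut) to 1 (fully open), then the shift along the tool's x, y, z scaled (see below), then the turn, a rotation vector about the tool's x, y, z scaled (see below). A call has 1 to 12 rows; each row shifts and turns the commanded pose from where the row before left it, along the tool's axes as they then stand; what a row does not reach is not made up. The controller multiplies each number of a shift by 6 cm and each number of a turn by 8 degrees. A row lasts 1/8 s, in which the tool goes at most 62.5 mm and 10.7 degrees, less where a joint would pass 70% of its speed; a pose out of reach is approached as far as the arm can. A call with a number of a shift or a turn outside -1 to 1 is refused whole. A call with a gripper value outside its range is refused whole. The fingers move at their own pace and stop on an object; "squeeze" is the grip in N (left out, the last holds). Time passes only in rows, so rows that do not move let the fingers close. It gives the time, the measured TCP pose, the force, the opening and the grip force at its end, in the units of the state.
- read_state(): the state, without advancing time (a new reading comes with each control period).
- imaging.read_camera(name): name is "scene" or "side" or "wrist"; returns a dict with "pixels" (480x640x3 uint8, red, green, blue), "fovy" (degrees; the focal length in pixels is half the picture's height over the tangent of half this angle, whatever the lens; pixels are square), "cx", "cy" (the principal point, pixels), "R" (3x3) and "t" (3): a world point X has camera coordinates R X + t. Camera axes: x right, y down, z forward; pixel columns grow to the right and rows downward; lengths in m; the calibration is good to about 2 mm. A picture is of the moment at which its call begins. There is no depth.
- job_done(): hands the job in; it is judged then, once.
Trained networks look in a picture, given as the dict that the camera call returned (one of the last four; its "shot" number tells which), for a name from the list of things; names that differ only in an ending like _2 or _b are one class to them, and where a whole thing is asked for, a point or a joint stands for the part that bears it (a point fixed in the world has none). Each returns a list of dicts, best first, with "confidence" (0 to 1); they miss things now and then, are a little off and sometimes report something else, mostly with a low value. They report only what shows in the picture. A call takes as long as a camera call. They do not tell look-alikes from the thing itself.
- imaging.look_for(picture, thing): "point" ([x, y, z] in m, in world coordinates, good to about 4 mm: the middle of the surface that is visible of it).
- imaging.pinpoint(picture, thing): "point" ([x, y, z] in m, in world coordinates, good to about 4 mm: a listed point, or the origin of a listed thing).
The state is a dict: "t": time; "joints": joint angles; "qd": joint speeds; "tau": joint torques, N m; "eef_pos": TCP position; "ee_rot": TCP orientation; "wrist_force": force on the tool from outside, world axes, zero at the start; "torque": the same for the moment, N m; "grip_width": finger opening in m; "finger_force": force on a finger pad.
Only numpy, scipy, OpenCV 4.12 (cv2) and the standard library are available. Lean on these libraries where they do the work, as an engineer would, in place of code of your own. Each camera call takes 0.05 s, during which the arm holds its last target. There are 200 camera calls.

## Task

Two of the three closed bread tins hold a whole loaf and one holds only part of a loaf. Feel which one is light by slowly tipping them up just a little from behind, then tip the light one right up so that the part loaf slides out through its flap into the pan, and let it down gently until it stands level on the riser again. The whole loaves stay in their tins, no tin is to be dropped or let slam, and the things standing around stay where they are.

Things in the scene. Friction and masses are not known exactly. Their poses are not given: they have to be found in the camera images.
- tin_left: left (+y) one of three identical closed bread tins on the riser: 180 long (x) x 112 wide (y) x 110 high with its two 10 mm high runners, smooth tinplate, too wide to grip. Origin centred, at the bottom of the runners, +x towards its mouth and the pan, z up; the rear face, 90 mm behind the origin, is towards the robot. Empty 0.40 kg, centre of mass 15 mm behind the origin, 50 mm up. Runners 82 mm fore and aft of the origin.
- tin_mid: the middle tin, made as tin_left. What is in the three, out of sight: in one of them (any) a part loaf, 62 mm long, 0.21 kg +-8 %; in each of the other two a whole loaf, 150 mm long, 0.58 kg +-8 %. Every loaf is 84 wide, 80 high and lies within 10 mm of mid-length.
- tin_right: the right (-y) tin, made as tin_left. The whole front end of each tin is a light flap (20 g) hung from the roof edge: when the rear of the tin is raised it swings outward by its own weight and lets the bread slide out; when the tin is lowered it falls shut.
- tin_left_back (a point): point on the middle of the rear face of tin_left, 90 mm above the bottom of its runners, 20 mm below its top. Pushed forward about here, a tin slides 1 to 9 mm up to the rolled front edge of the riser and then tips about the front ends of its runners, the rear rising. Left alone it falls back; it would topple forward at about 60 degrees.
- tin_mid_back (a point): point on the middle of the rear face of tin_mid, 90 mm above the bottom of its runners, 20 mm below its top. Bread in a tin starts to slide at 13 to 21 degrees of tilt: at 10 degrees nothing moves, at 40 degrees it is out.
- tin_right_back (a point): point on the middle of the rear face of tin_right, 90 mm above the bottom of its runners, 20 mm below its top. 
- riser: low stainless riser on the bench, 240 deep (x) x 480 wide (y) x 110 high, does not move. Origin at the centre of its underside, +x towards the pan. Along its front it has a rolled edge, 6 mm thick, standing 5 mm above the top; the rear side of that edge lies 114 mm in front of the origin.
- pan: shallow rectangular steel catering pan standing on the bench right in front of the riser, 325 (x) x 530 (y) over its rim, 65 high, inside 297 x 502, floor 4 mm thick, heavy, does not move. Origin on the bench under the middle of its near long rim; +x runs across the pan, away from the riser.
- plates: bystander: stack of six white plates, 210 mm across, 62 mm high, on the bench to the left. Origin at the centre of its underside.
- loaf_out: bystander: seeded loaf, 200 x 100 x 95, on the bench to the right. Origin at the centre of its underside.
- jug: bystander: steel jug, 100 mm across, 140 high, near the robot on the right. Origin at the centre of its underside.
Things that resemble listed ones, but are neither listed nor needed, are in the scene too. What is shaped like the tin_left but orange is not meant.

How it is judged:
On the way:
1. one tin has been tipped right up, by more than 17 degrees (angle between any of tin_left, tin_mid, tin_right's own z axis and vertical above 0.3 rad), for 0.1 s.
At the end, for the whole second after the job is handed in: Only the part loaf rests in the pan (it carries 1 to 4.5 N). All three tins stand at rest on the riser, level within 3 degrees, within 40 mm of their start; two still hold a whole loaf (each presses on the riser with over 7.5 N), the third is empty (under 5.3 N) (contact force between pan and anything else between 1 and 4.5 N and ((contact force between each of tin_mid, tin_right and riser_c0 above 7.5 N and contact force between tin_left and riser_c0 below 5.3 N) or (contact force between each of tin_left, tin_right and riser_c0 above 7.5 N and contact force between tin_mid and riser_c0 below 5.3 N) or (contact force between each of tin_left, tin_mid and riser_c0 above 7.5 N and contact force between tin_right and riser_c0 below 5.3 N)) and angle between each of tin_left, tin_mid, tin_right's own z axis and vertical below 0.06 rad and distance of each of tin_left, tin_mid, tin_right from where it was at the start of the episode below 0.04 m and linear speed of each of tin_left, tin_mid, tin_right below 0.02 m/s and contact force between each of tin_left, tin_mid, tin_right and pan below 0.1 N); the robot touches nothing.
It fails at once if a tin turns faster than 2.5 rad/s (dropped, jerked or slammed) (angular speed of any of tin_left, tin_mid, tin_right above 2.5 rad/s).
It fails at once if a bystander is moved by more than 30 mm (distance of any of plates, loaf_out, jug from where it was at the start of the episode above 0.03 m).
It also fails if it takes over 72 s, if anything falls off the work surface, if the arm or the gripper's body presses on something with over 40 N, if the wrist force passes 120 N, or if a joint passes its speed limit or range.

## Working session

There is one attempt and no reset: what is moved stays moved. The work goes in short steps, Python scripts to look and compute and a tool call to move; the robot and the scene stay as the last step left them, time stands still between calls to the robot, and variables do not carry over. Pictures are saved under pics/ and viewed, at most 10 in all, crops included, and the job is handed in when it is done.

Besides the shell and the picture viewer there is one more tool, called after ">>>" as a command line: name --argument value ..., lists and objects as JSON in quotes. apply_moves: Moves the arm, as the interface text tells. Its arguments: {"type":"object","properties":{"plan":{"type":"array","items":{"type":"number","minimum":-1,"maximum":1}},"squeeze":{"type":"number"}},"required":["plan"]}

```bash
mkdir -p pics
cat > h.py <<'E'
from rig import read_state, imaging, job_done, env
import numpy as np, cv2
from scipy.spatial.transform import Rotation as Ro
def save(p,n): cv2.imwrite('pics/'+n, p['pixels'][:,:,::-1])
E
python3 - <<'E'
from h import *
s=read_state()
for k,v in s.items(): print(k,np.round(v,3))
ims=[]
for c in ['scene','side']:
    p=imaging.read_camera(c); save(p,c+'0.png')
    print(c,'cam at',np.round(-p['R'].T@p['t'],3))
    for th in ['tin_left','tin_mid','tin_right','tin_left_back','tin_mid_back','tin_right_back','riser','pan','plates','loaf_out','jug']:
        print(th,[(np.round(d['point'],3).tolist(),round(d['confidence'],2)) for d in imaging.pinpoint(p,th)])
E
```

```text
t 0.0
joints [ 1.053  0.384  0.044  1.6   -0.018  1.161 -0.05 ]
qd [-0.001  0.001  0.002  0.    -0.     0.    -0.001]
tau [-1.0000e-03 -4.3346e+01  1.0240e+00 -2.4951e+01  1.1000e-02  1.1000e-02
 -0.0000e+00]
eef_pos [ 0.265 -0.593  0.23 ]
ee_rot [ 0.978  0.208 -0.    -0.001]
wrist_force [-0.807  0.704 -0.941]
torque [ 0.004 -0.017  0.03 ]
finger_force 0.0
grip_width 0.085
scene cam at [1.244 0.699 1.501]
tin_left [([0.279, -0.196, 0.001], 0.97), ([0.578, 0.138, 0.109], 0.66)]
tin_mid [([0.601, -0.016, 0.109], 0.91)]
tin_right [([0.621, -0.174, 0.108], 0.65)]
tin_left_back [([0.188, -0.199, 0.092], 0.77), ([0.489, 0.124, 0.201], 0.64)]
tin_mid_back [([0.512, -0.021, 0.197], 0.59)]
tin_right_back [([0.53, -0.182, 0.2], 0.61)]
riser [([0.572, -0.02, -0.0], 0.6)]
pan [([0.697, -0.01, 0.001], 0.94)]
plates []
loaf_out [([0.546, -0.579, 0.001], 0.96)]
jug [([0.376, -0.43, -0.002], 0.77)]
side cam at [ 1.295 -0.604  1.093]
tin_left [([0.578, 0.14, 0.11], 0.79), ([0.278, -0.197, -0.0], 0.63), ([0.485, 0.122, 0.202], 0.24)]
tin_mid [([0.595, -0.014, 0.11], 0.75), ([0.509, -0.022, 0.204], 0.69)]
tin_right [([0.62, -0.17, 0.111], 0.79)]
tin_left_back [([0.188, -0.194, 0.091], 0.97), ([0.485, 0.126, 0.201], 0.9)]
tin_mid_back [([0.509, -0.022, 0.201], 0.66)]
tin_right_back [([0.53, -0.182, 0.199], 0.91), ([0.51, -0.024, 0.201], 0.47)]
riser [([0.572, -0.021, 0.004], 0.77)]
pan [([0.699, -0.01, 0.001], 0.72), ([0.543, -0.579, -0.002], 0.69), ([0.596, -0.013, 0.111], 0.19), ([0.485, 0.123, 0.202], 0.17)]
plates [([0.51, 0.577, -0.001], 0.94)]
loaf_out [([0.544, -0.579, 0.002], 0.93)]
jug [([0.377, -0.434, 0.0], 0.87)]
```

View pics/scene0.png

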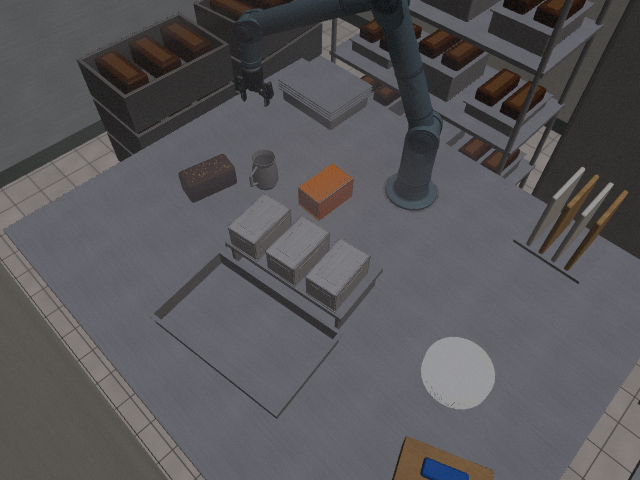

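View pics/side0.png

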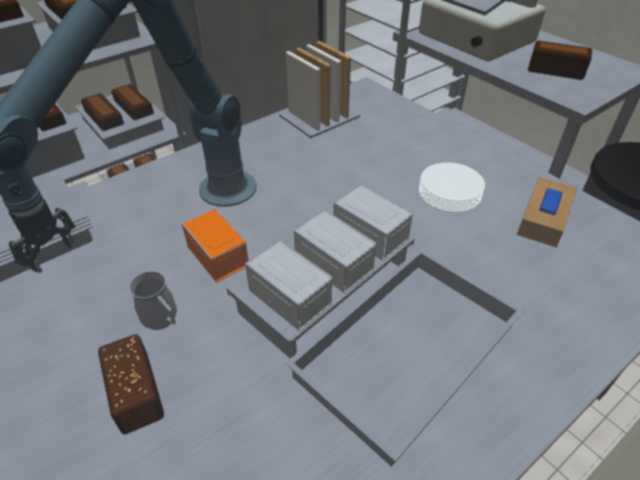

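The scene image shows three grey tins on the riser at about (260,225), (300,250) and (337,272). The orange decoy is near the robot at (326,190), and the jug, loaf and plates are clear of the path. The detections match the expected heights (tin origins at z≈0.11, back points at 0.20), and the yaw is about 7°. I'll shut the gripper, align it and move behind tin_right.

>>> apply_moves --plan '[-1, 0, 0, 0, 0, 0, 0.7, -1, 0, 0, 0, 0, 0, 0.7, -1, 0, 0, 0, 0, 0, 0.7]' --squeeze 20

```text
t: 1.58
eef_pos: [0.2649, -0.5936, 0.2312]
ee_rot: [0.998, 0.062, -0.0, -0.0]
wrist_force: [0.6, 0.0, -0.2]
grip_width: 0.032
finger_force: 0.0
```

>>> apply_moves --plan '[-1, 0.2, -0.3, 0.04, 0, 0, 0, -1, 0.37, -0.54, 0.04, 0, 0, 0, -1, 0.4, -0.56, 0.04, 0, 0, 0, -1, 0.4, -0.56, 0.04, 0, 0, 0, -1, 0.4, -0.56, 0.04, 0, 0, 0, -1, 0.4, -0.56, 0.04, 0, 0, 0, -1, 0.4, -0.56, 0.04, 0, 0, 0, -1, 0.4, -0.56, 0.04, 0, 0, 0, -1, 0.4, -0.56, 0.04, 0, 0, 0, -1, 0.4, -0.56, 0.04, 0, 0, 0, -1, 0.37, -0.54, 0.04, 0, 0, 0, -1, 0.2, -0.4, 0.04, 0, 0, 0]'

```text
t: 3.08
eef_pos: [0.4766, -0.184, 0.2025]
ee_rot: [0.998, 0.066, 0.0, -0.0]
wrist_force: [-0.0, -0.5, -0.9]
grip_width: 0.0
finger_force: 0.0
```

```bash
cat >> h.py <<'E'
def st():
    s=read_state(); R=Ro.from_quat(s['ee_rot'])
    print('t',round(s['t'],2),'pos',np.round(s['eef_pos'],4),'toolx yaw',np.round(np.degrees(np.arctan2(*R.as_matrix()[[1,0],0])),2),'z',np.round(R.as_matrix()[:,2],3),'F',np.round(s['wrist_force'],2),'w',round(s['grip_width'],3))
    return s,R
def to(p):
    s,R=st(); d=R.inv().apply(np.array(p)-s['eef_pos']); print('tool delta mm',np.round(d*1000,1),'units',np.round(d/.06,2))
E
python3 -c "
from h import *
to([.480,-.188,.2])
p=imaging.read_camera('wrist'); save(p,'w1.png')
p=imaging.read_camera('side')
for n in ['tin_right_back','tin_right']: print([(np.round(d['point'],3),round(d['confidence'],2)) for d in imaging.pinpoint(p,n)])
"
```

```text
t 3.08 pos [ 0.4766 -0.184   0.2025] toolx yaw 7.62 z [ 0.     0.001 -1.   ] F [-0.05 -0.5  -0.94] w 0.0
tool delta mm [2.9 4.5 2.5] units [0.05 0.07 0.04]
[(array([ 0.528, -0.182,  0.2  ]), 0.57), (array([0.488, 0.125, 0.199]), 0.57)]
[(array([ 0.62 , -0.17 ,  0.111]), 0.66)]
```

>>> apply_moves --plan '[-1, 0.1, 0.04, 0.02, 0, 0, 0, -1, 0.13, 0.03, 0.02, 0, 0, 0, -1, 0.13, 0, 0, 0, 0, 0, -1, 0.1, 0, 0, 0, 0, 0, -1, 0.04, 0, 0, 0, 0, 0, -1, 0, 0, 0, 0, 0, 0]'

```text
t: 4.03
eef_pos: [0.5063, -0.1883, 0.2001]
ee_rot: [0.998, 0.063, -0.0, -0.0]
wrist_force: [0.2, -0.2, 0.5]
grip_width: 0.0
finger_force: 0.0
```

>>> apply_moves --plan '[-1, 0.03, 0, 0, 0, 0, 0, -1, 0.03, 0, 0, 0, 0, 0, -1, 0.03, 0, 0, 0, 0, 0, -1, 0.03, 0, 0, 0, 0, 0, -1, 0.03, 0, 0, 0, 0, 0]'

```text
t: 4.65
eef_pos: [0.5152, -0.1873, 0.2001]
ee_rot: [0.998, 0.063, 0.0, 0.0]
wrist_force: [-0.4, 0.5, -0.3]
grip_width: -0.0
finger_force: 0.0
```

>>> apply_moves --plan '[-1, 0.03, 0, 0, 0, 0, 0, -1, 0.03, 0, 0, 0, 0, 0, -1, 0, 0, 0, 0, 0, 0]'

```text
t: 5.03
eef_pos: [0.5188, -0.1868, 0.2001]
ee_rot: [0.998, 0.063, 0.0, -0.0]
wrist_force: [0.6, 0.6, -0.4]
grip_width: -0.0004
finger_force: 0.0
```

>>> apply_moves --plan '[-1, 0.03, 0, 0, 0, 0, 0, -1, 0.03, 0, 0, 0, 0, 0, -1, 0, 0, 0, 0, 0, 0]'

```text
t: 5.4
eef_pos: [0.5193, -0.1868, 0.2]
ee_rot: [0.998, 0.063, -0.003, -0.0]
wrist_force: [-7.2, 0.9, 5.1]
grip_width: -0.0003
finger_force: 3.4
```

>>> apply_moves --plan '[-1, 0.03, 0, 0, 0, 0, 0, -1, 0.03, 0, 0, 0, 0, 0, -1, 0, 0, 0, 0, 0, 0]'

```text
t: 5.78
eef_pos: [0.5193, -0.1868, 0.2]
ee_rot: [0.998, 0.062, -0.007, -0.001]
wrist_force: [-14.3, 0.4, 11.4]
grip_width: -0.0003
finger_force: 7.1
```

>>> apply_moves --plan '[-1, 0.03, 0, 0, 0, 0, 0, -1, 0.03, 0, 0, 0, 0, 0, -1, 0, 0, 0, 0, 0, 0]'

```text
t: 6.15
eef_pos: [0.523, -0.1873, 0.1999]
ee_rot: [0.998, 0.062, -0.007, -0.0]
wrist_force: [-13.1, -0.3, 10.6]
grip_width: -0.0
finger_force: 6.8
```

>>> apply_moves --plan '[-1, 0.03, 0, 0, 0, 0, 0, -1, 0.03, 0, 0, 0, 0, 0, -1, 0, 0, 0, 0, 0, 0]'

```text
t: 6.52
eef_pos: [0.523, -0.1873, 0.2]
ee_rot: [0.998, 0.061, -0.011, -0.001]
wrist_force: [-20.9, -0.3, 15.8]
grip_width: -0.0001
finger_force: 10.4
```

```bash
python3 -c "
from h import *
st()
p=imaging.read_camera('side')
for n in ['tin_right_back','tin_right']: print([(np.round(d['point'],3),round(d['confidence'],2)) for d in imaging.pinpoint(p,n)])
save(p,'s1.png');st()
"
```

```text
t 6.53 pos [ 0.523  -0.1873  0.2   ] toolx yaw 7.05 z [-0.022 -0.    -1.   ] F [-20.94  -0.32  15.85] w -0.0
[(array([ 0.531, -0.182,  0.202]), 0.63), (array([ 0.571, -0.018,  0.001]), 0.47)]
[(array([ 0.624, -0.173,  0.109]), 0.93)]
t 6.67 pos [ 0.523  -0.1873  0.2   ] toolx yaw 7.05 z [-0.022 -0.    -1.   ] F [-20.31  -0.31  16.63] w -0.0
```

>>> apply_moves --plan '[-1, 0, 0, -0.03, 0, 0, 0, -1, 0, 0, -0.03, 0, 0, 0, -1, 0, 0, 0, 0, 0, 0]'

```text
t: 7.05
eef_pos: [0.5238, -0.1869, 0.2011]
ee_rot: [0.998, 0.062, -0.01, -0.001]
wrist_force: [-15.2, -1.4, 4.9]
grip_width: -0.0002
finger_force: 7.3
```

>>> apply_moves --plan '[-1, 0, 0, -0.03, 0, 0, 0, -1, 0, 0, -0.03, 0, 0, 0, -1, 0, 0, 0, 0, 0, 0]'

```text
t: 7.42
eef_pos: [0.526, -0.186, 0.2047]
ee_rot: [0.998, 0.062, -0.008, -0.001]
wrist_force: [-10.2, 0.5, 0.9]
grip_width: -0.0
finger_force: 5.1
```

>>> apply_moves --plan '[-1, 0, 0, -0.03, 0, 0, 0, -1, 0, 0, -0.03, 0, 0, 0, -1, 0, 0, 0, 0, 0, 0]'

```text
t: 7.8
eef_pos: [0.5283, -0.1853, 0.2086]
ee_rot: [0.998, 0.063, -0.005, -0.001]
wrist_force: [-5.8, 0.6, -0.4]
grip_width: 0.0
finger_force: 3.1
```

>>> apply_moves --plan '[-1, 0.02, 0, -0.04, 0, 0, 0, -1, 0.02, 0, -0.04, 0, 0, 0, -1, 0, 0, 0, 0, 0, 0]'

```text
t: 8.18
eef_pos: [0.5314, -0.1847, 0.2136]
ee_rot: [0.998, 0.063, -0.005, -0.001]
wrist_force: [-5.8, 0.0, -1.8]
grip_width: 0.0003
finger_force: 2.6
```

```bash
python3 -c "
from h import *
st()
p=imaging.read_camera('side')
for n in ['tin_right_back','tin_right']: print([(np.round(d['point'],3),round(d['confidence'],2)) for d in imaging.pinpoint(p,n)])
save(p,'s2.png');st()
"
```

```text
t 8.18 pos [ 0.5314 -0.1847  0.2136] toolx yaw 7.22 z [-0.009  0.001 -1.   ] F [-5.83  0.   -1.77] w 0.0
[(array([ 0.542, -0.184,  0.216]), 0.8)]
[(array([ 0.623, -0.169,  0.114]), 0.98)]
t 8.32 pos [ 0.5312 -0.1847  0.2134] toolx yaw 7.21 z [-0.01   0.001 -1.   ] F [-4.86  0.3  -0.79] w 0.0
```

```bash
cat >> h.py <<'E'
def feel(px,n=14):
    F=[];P=[]
    for i in range(n):
        s=read_state();F.append(s['wrist_force']);P.append(s['eef_pos']);imaging.read_camera('side')
    F=np.array(F);p=np.mean(P,0);u=np.array([.992,.125])
    f=-F.mean(0);fu=f[:2]@u;h=p[2]-.11
    print('F',np.round(-f,2),'sd',np.round(F.std(0),2),'pos',np.round(p,4))
    for L in (.16,.167,.174): print(L,'M',round(fu*h+f[2]*L,3))
E
python3 -c "
from h import *
feel(0);st()"
```

```text
F [-5.21  0.13 -1.14] sd [0.4  0.38 0.47] pos [ 0.5312 -0.1847  0.2133]
0.16 M 0.714
0.167 M 0.722
0.174 M 0.73
t 9.03 pos [ 0.5312 -0.1847  0.2133] toolx yaw 7.21 z [-0.01   0.001 -1.   ] F [-4.85 -0.12 -0.91] w -0.0
```

>>> apply_moves --plan '[-1, -0.018, 0, 0.04, 0, 0, 0, -1, -0.018, 0, 0.04, 0, 0, 0, -1, -0.018, 0, 0.04, 0, 0, 0, -1, -0.018, 0, 0.04, 0, 0, 0, -1, -0.02, 0, 0.04, 0, 0, 0, -1, -0.03, 0, 0.03, 0, 0, 0, -1, -0.04, 0, 0, 0, 0, 0, -1, -0.05, 0, 0, 0, 0, 0, -1, -0.15, 0, 0, 0, 0, 0, -1, -0.25, 0, 0, 0, 0, 0]'

```text
t: 10.28
eef_pos: [0.4993, -0.1893, 0.2025]
ee_rot: [0.998, 0.064, 0.001, 0.0]
wrist_force: [0.9, 0.4, 0.2]
grip_width: -0.0002
finger_force: 0.0
```

```bash
python3 -c "
from h import *
u=np.array([.992,.125,0])
p=imaging.read_camera('side')
for n in ['tin_right_back','tin_mid_back']: print([(np.round(d['point'],3),round(d['confidence'],2)) for d in imaging.pinpoint(p,n)])
to(np.array([.510,-.0215,.2])-.035*u)"
```

```text
[(array([ 0.533, -0.181,  0.202]), 0.86), (array([ 0.542, -0.576, -0.001]), 0.54)]
[(array([ 0.509, -0.02 ,  0.202]), 0.92)]
t 10.43 pos [ 0.498  -0.19    0.2021] toolx yaw 7.18 z [ 0.    -0.001 -1.   ] F [-0.09  0.34  0.28] w -0.0
tool delta mm [  -2.  -165.7    2. ] units [-0.03 -2.76  0.03]
```

>>> apply_moves --plan '[-1, -0.12, -0.2, 0.01, 0, 0, 0, -1, 0, -0.46, 0.01, 0, 0, 0, -1, 0, -0.5, 0.01, 0, 0, 0, -1, 0, -0.5, 0, 0, 0, 0, -1, 0, -0.5, 0, 0, 0, 0, -1, 0, -0.4, 0, 0, 0, 0, -1, 0.1, -0.2, 0, 0, 0, 0, -1, 0.15, 0, 0, 0, 0, 0, -1, 0.15, 0, 0, 0, 0, 0, -1, 0.06, 0, 0, 0, 0, 0]'

```text
t: 11.68
eef_pos: [0.4979, -0.0238, 0.1999]
ee_rot: [0.998, 0.062, -0.002, 0.0]
wrist_force: [-6.4, -0.2, 4.9]
grip_width: -0.0
finger_force: 2.9
```

>>> apply_moves --plan '[-1, 0.02, 0, 0, 0, 0, 0, -1, 0, 0, 0, 0, 0, 0]'

```text
t: 11.92
eef_pos: [0.4979, -0.0237, 0.1996]
ee_rot: [0.998, 0.062, -0.002, 0.0]
wrist_force: [-4.7, -1.5, 3.8]
grip_width: -0.0003
finger_force: 2.5
```

>>> apply_moves --plan '[-1, 0.03, 0, 0, 0, 0, 0, -1, 0.03, 0, 0, 0, 0, 0, -1, 0, 0, 0, 0, 0, 0]'

```text
t: 12.3
eef_pos: [0.4978, -0.0238, 0.1997]
ee_rot: [0.998, 0.062, -0.006, 0.001]
wrist_force: [-12.9, -2.5, 10.1]
grip_width: -0.0
finger_force: 6.7
```

>>> apply_moves --plan '[-1, 0.03, 0, 0, 0, 0, 0, -1, 0.03, 0, 0, 0, 0, 0, -1, 0, 0, 0, 0, 0, 0]'

```text
t: 12.68
eef_pos: [0.5011, -0.0232, 0.1995]
ee_rot: [0.998, 0.062, -0.006, 0.001]
wrist_force: [-13.9, -1.5, 11.3]
grip_width: 0.0
finger_force: 6.8
```

>>> apply_moves --plan '[-1, 0.03, 0, 0, 0, 0, 0, -1, 0.02, 0, 0, 0, 0, 0, -1, 0, 0, 0, 0, 0, 0]'

```text
t: 13.05
eef_pos: [0.501, -0.0232, 0.1995]
ee_rot: [0.998, 0.062, -0.01, 0.001]
wrist_force: [-20.6, -2.0, 16.3]
grip_width: 0.0001
finger_force: 10.2
```

>>> apply_moves --plan '[-1, 0.02, 0, 0, 0, 0, 0, -1, 0.02, 0, 0, 0, 0, 0, -1, 0, 0, 0, 0, 0, 0]'

```text
t: 13.42
eef_pos: [0.5011, -0.0232, 0.1995]
ee_rot: [0.998, 0.062, -0.013, 0.001]
wrist_force: [-25.5, -2.9, 21.5]
grip_width: 0.0001
finger_force: 12.8
```

At the stop. Now follow the arc up.

>>> apply_moves --plan '[-1, 0, 0, -0.03, 0, 0, 0, -1, 0, 0, -0.03, 0, 0, 0, -1, 0, 0, -0.03, 0, 0, 0, -1, 0, 0, -0.03, 0, 0, 0, -1, 0, 0, -0.03, 0, 0, 0, -1, 0, 0, -0.03, 0, 0, 0, -1, 0, 0, 0, 0, 0, 0]'

```text
t: 14.3
eef_pos: [0.5068, -0.0231, 0.2084]
ee_rot: [0.998, 0.062, -0.006, 0.001]
wrist_force: [-8.2, -3.3, -0.1]
grip_width: 0.0001
finger_force: 4.1
```

>>> apply_moves --plan '[-1, 0.01, 0, -0.04, 0, 0, 0, -1, 0.02, 0, -0.04, 0, 0, 0, -1, 0, 0, 0, 0, 0, 0]'

```text
t: 14.68
eef_pos: [0.51, -0.0227, 0.2136]
ee_rot: [0.998, 0.062, -0.004, 0.001]
wrist_force: [-5.9, -2.6, -0.5]
grip_width: 0.0001
finger_force: 3.0
```

```bash
python3 -c "
from h import *
feel(0)
p=imaging.read_camera('side')
for n in ['tin_mid_back','tin_mid']: print([(np.round(d['point'],3),round(d['confidence'],2)) for d in imaging.pinpoint(p,n)])
st()"
```

```text
F [-5.56 -2.64 -0.82] sd [0.34 0.39 0.42] pos [ 0.5099 -0.0227  0.2134]
0.16 M 0.736
0.167 M 0.742
0.174 M 0.747
[(array([ 0.521, -0.021,  0.216]), 0.73)]
[]
t 15.53 pos [ 0.5099 -0.0227  0.2134] toolx yaw 7.15 z [-0.009 -0.002 -1.   ] F [-5.46 -1.68 -1.14] w 0.0
```

>>> apply_moves --plan '[-1, -0.018, 0, 0.04, 0, 0, 0, -1, -0.018, 0, 0.04, 0, 0, 0, -1, -0.018, 0, 0.04, 0, 0, 0, -1, -0.018, 0, 0.04, 0, 0, 0, -1, -0.02, 0, 0.04, 0, 0, 0, -1, -0.03, 0, 0.03, 0, 0, 0, -1, -0.04, 0, 0, 0, 0, 0, -1, -0.05, 0, 0, 0, 0, 0, -1, -0.15, 0, 0, 0, 0, 0, -1, -0.25, 0, 0, 0, 0, 0]'

```text
t: 16.77
eef_pos: [0.4778, -0.0247, 0.2026]
ee_rot: [0.998, 0.064, 0.001, -0.0]
wrist_force: [-0.2, -0.2, 0.2]
grip_width: -0.0
finger_force: 0.0
```

```bash
python3 -c "
from h import *
u=np.array([.992,.125,0])
p=imaging.read_camera('side')
for n in ['tin_left_back','tin_left','tin_mid']: print([(np.round(d['point'],3),round(d['confidence'],2)) for d in imaging.pinpoint(p,n)])
to(np.array([.487,.125,.2])-.025*u)"
```

```text
[(array([ 0.188, -0.193,  0.092]), 0.85), (array([0.489, 0.123, 0.2  ]), 0.72)]
[(array([0.577, 0.14 , 0.113]), 0.74), (array([ 0.279, -0.195,  0.001]), 0.72)]
[(array([ 0.598, -0.011,  0.111]), 0.95)]
t 16.98 pos [ 0.4772 -0.0252  0.2022] toolx yaw 7.25 z [ 0.001 -0.    -1.   ] F [0.22 0.64 0.55] w 0.0
tool delta mm [   3.7 -147.8    2.2] units [ 0.06 -2.46  0.04]
```

>>> apply_moves --plan '[-1, -0.12, -0.2, 0.01, 0, 0, 0, -1, 0, -0.46, 0.01, 0, 0, 0, -1, 0, -0.5, 0.01, 0, 0, 0, -1, 0, -0.5, 0.01, 0, 0, 0, -1, 0, -0.5, 0, 0, 0, 0, -1, 0.06, -0.3, 0, 0, 0, 0, -1, 0.12, 0, 0, 0, 0, 0, -1, 0.1, 0, 0, 0, 0, 0, -1, 0.05, 0, 0, 0, 0, 0, -1, 0.04, 0, 0, 0, 0, 0, -1, 0, 0, 0, 0, 0, 0]'

```text
t: 18.35
eef_pos: [0.4736, 0.1226, 0.1994]
ee_rot: [0.998, 0.063, -0.0, -0.0]
wrist_force: [0.0, 0.6, -0.4]
grip_width: -0.0001
finger_force: 0.0
```

>>> apply_moves --plan '[-1, 0.03, 0, 0, 0, 0, 0, -1, 0.03, 0, 0, 0, 0, 0, -1, 0, 0, 0, 0, 0, 0]'

```text
t: 18.73
eef_pos: [0.4757, 0.1233, 0.1993]
ee_rot: [0.998, 0.063, -0.002, 0.0]
wrist_force: [-5.2, -0.8, 3.6]
grip_width: -0.0
finger_force: 2.5
```

>>> apply_moves --plan '[-1, 0.03, 0, 0, 0, 0, 0, -1, 0.03, 0, 0, 0, 0, 0, -1, 0, 0, 0, 0, 0, 0]'

```text
t: 19.1
eef_pos: [0.4777, 0.1238, 0.1993]
ee_rot: [0.998, 0.064, -0.003, 0.001]
wrist_force: [-8.6, -0.4, 6.8]
grip_width: 0.0001
finger_force: 4.3
```

>>> apply_moves --plan '[-1, 0.03, 0, 0, 0, 0, 0, -1, 0.03, 0, 0, 0, 0, 0, -1, 0, 0, 0, 0, 0, 0]'

```text
t: 19.48
eef_pos: [0.4814, 0.1245, 0.1992]
ee_rot: [0.998, 0.064, -0.003, 0.001]
wrist_force: [-7.2, -0.9, 6.2]
grip_width: -0.0001
finger_force: 4.1
```

Slides at a lower force, so it looks lighter.

>>> apply_moves --plan '[-1, 0.03, 0, 0, 0, 0, 0, -1, 0.03, 0, 0, 0, 0, 0, -1, 0, 0, 0, 0, 0, 0]'

```text
t: 19.85
eef_pos: [0.4816, 0.1245, 0.1992]
ee_rot: [0.998, 0.064, -0.007, 0.002]
wrist_force: [-15.9, -2.7, 13.9]
grip_width: 0.0003
finger_force: 7.9
```

>>> apply_moves --plan '[-1, 0.03, 0, 0, 0, 0, 0, -1, 0.03, 0, 0, 0, 0, 0, -1, 0, 0, 0, 0, 0, 0]'

```text
t: 20.23
eef_pos: [0.4817, 0.1245, 0.1988]
ee_rot: [0.998, 0.064, -0.011, 0.002]
wrist_force: [-22.3, -4.1, 19.0]
grip_width: -0.0002
finger_force: 11.5
```

>>> apply_moves --plan '[-1, 0, 0, -0.03, 0, 0, 0, -1, 0, 0, -0.03, 0, 0, 0, -1, 0, 0, -0.03, 0, 0, 0, -1, 0, 0, 0, 0, 0, 0]'

```text
t: 20.72
eef_pos: [0.4839, 0.1249, 0.2025]
ee_rot: [0.998, 0.064, -0.008, 0.001]
wrist_force: [-13.2, -1.3, 4.9]
grip_width: 0.0003
finger_force: 6.7
```

>>> apply_moves --plan '[-1, 0, 0, -0.03, 0, 0, 0, -1, 0, 0, -0.03, 0, 0, 0, -1, 0, 0, -0.03, 0, 0, 0, -1, 0.01, 0, -0.04, 0, 0, 0, -1, 0.02, 0, -0.04, 0, 0, 0, -1, 0, 0, 0, 0, 0, 0]'

```text
t: 21.48
eef_pos: [0.4909, 0.1257, 0.2142]
ee_rot: [0.998, 0.064, -0.002, 0.0]
wrist_force: [-5.3, 0.7, -0.3]
grip_width: -0.0003
finger_force: 2.8
```

```bash
python3 -c "
from h import *
feel(0)
st()"
```

```text
F [-5.62 -0.03  0.07] sd [0.56 0.45 0.41] pos [0.4908 0.1257 0.214 ]
0.16 M 0.569
0.167 M 0.568
0.174 M 0.568
t 22.18 pos [0.4908 0.1257 0.214 ] toolx yaw 7.29 z [-0.005 -0.001 -1.   ] F [-6.   -0.21  0.7 ] w 0.0
```

tin_left gives M≈0.57 Nm, against 0.72 and 0.74 for the others, and it slid at a lower push. It is the light one, so I'll tip it up along the arc.

>>> apply_moves --plan '[-1, 0.027, 0, -0.038, 0, 0, 0, -1, 0.027, 0, -0.038, 0, 0, 0, -1, 0.027, 0, -0.038, 0, 0, 0, -1, 0.027, 0, -0.038, 0, 0, 0, -1, 0.027, 0, -0.038, 0, 0, 0, -1, 0.027, 0, -0.038, 0, 0, 0, -1, 0.03, 0, -0.036, 0, 0, 0, -1, 0.03, 0, -0.036, 0, 0, 0, -1, 0.03, 0, -0.036, 0, 0, 0, -1, 0.03, 0, -0.036, 0, 0, 0, -1, 0.03, 0, -0.036, 0, 0, 0, -1, 0.03, 0, -0.036, 0, 0, 0]'

```text
t: 23.68
eef_pos: [0.5119, 0.1286, 0.2413]
ee_rot: [0.998, 0.064, -0.002, -0.0]
wrist_force: [-4.5, -0.5, 1.7]
grip_width: -0.0003
finger_force: 2.7
```

```bash
python3 -c "
from h import *
p=imaging.read_camera('side');save(p,'s15.png')
for n in ['tin_left_back','tin_left']: print([(np.round(d['point'],3),round(d['confidence'],2)) for d in imaging.pinpoint(p,n)])
st()"
```

```text
[(array([ 0.189, -0.196,  0.091]), 0.7), (array([0.525, 0.127, 0.243]), 0.64)]
[(array([ 0.28 , -0.196, -0.001]), 0.92), (array([0.584, 0.142, 0.133]), 0.68), (array([ 0.623, -0.17 ,  0.11 ]), 0.53)]
t 23.82 pos [0.5121 0.1287 0.2415] toolx yaw 7.29 z [-0.003 -0.    -1.   ] F [-5.29  0.09  1.15] w -0.0
```

View pics/s15.png

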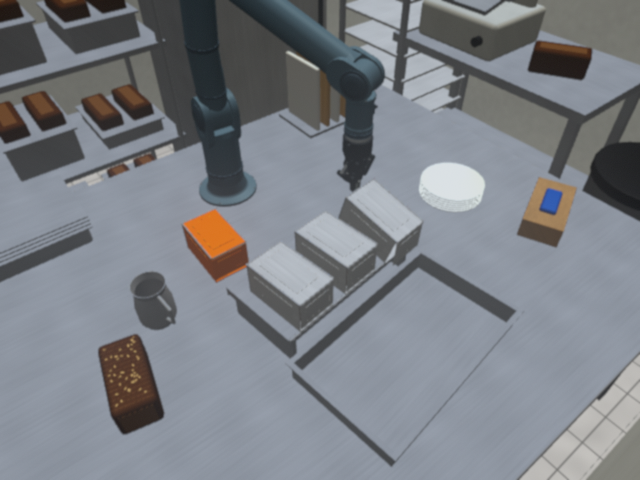

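The side view shows tin_left at (382,215) tipped about 15° with the fingers behind it at (355,180), and the other two tins level. I'll keep tipping.

>>> apply_moves --plan '[-1, 0.033, 0, -0.033, 0, 0, 0, -1, 0.033, 0, -0.033, 0, 0, 0, -1, 0.033, 0, -0.033, 0, 0, 0, -1, 0.033, 0, -0.033, 0, 0, 0, -1, 0.033, 0, -0.033, 0, 0, 0, -1, 0.033, 0, -0.033, 0, 0, 0, -1, 0.036, 0, -0.03, 0, 0, 0, -1, 0.036, 0, -0.03, 0, 0, 0, -1, 0.036, 0, -0.03, 0, 0, 0, -1, 0.036, 0, -0.03, 0, 0, 0, -1, 0.036, 0, -0.03, 0, 0, 0, -1, 0.036, 0, -0.03, 0, 0, 0]'

```text
t: 25.32
eef_pos: [0.5379, 0.1321, 0.2648]
ee_rot: [0.998, 0.064, -0.0, -0.0]
wrist_force: [-4.6, 0.8, 3.4]
grip_width: 0.0003
finger_force: 2.8
```

>>> apply_moves --plan '[-1, 0.038, 0, -0.027, 0, 0, 0, -1, 0.038, 0, -0.027, 0, 0, 0, -1, 0.038, 0, -0.027, 0, 0, 0, -1, 0.038, 0, -0.027, 0, 0, 0, -1, 0.038, 0, -0.027, 0, 0, 0, -1, 0.038, 0, -0.027, 0, 0, 0, -1, 0, 0, 0, 0, 0, 0, -1, 0, 0, 0, 0, 0, 0]'

```text
t: 26.32
eef_pos: [0.552, 0.1325, 0.2741]
ee_rot: [0.998, 0.063, 0.0, 0.0]
wrist_force: [-3.4, 1.1, 4.0]
grip_width: -0.0
finger_force: 2.2
```

```bash
python3 -c "
from h import *
p=imaging.read_camera('side');save(p,'s30.png')
for n in ['tin_left_back','tin_left']: print([(np.round(d['point'],3),round(d['confidence'],2)) for d in imaging.pinpoint(p,n)])
st()"
```

```text
[(array([0.559, 0.132, 0.276]), 0.8), (array([ 0.188, -0.196,  0.091]), 0.67)]
[(array([ 0.277, -0.198,  0.003]), 0.94), (array([0.59 , 0.143, 0.153]), 0.61)]
t 26.48 pos [0.5516 0.1326 0.2739] toolx yaw 7.23 z [-0.    -0.001 -1.   ] F [-3.29 -0.53  3.22] w 0.0
```

View pics/s30.png

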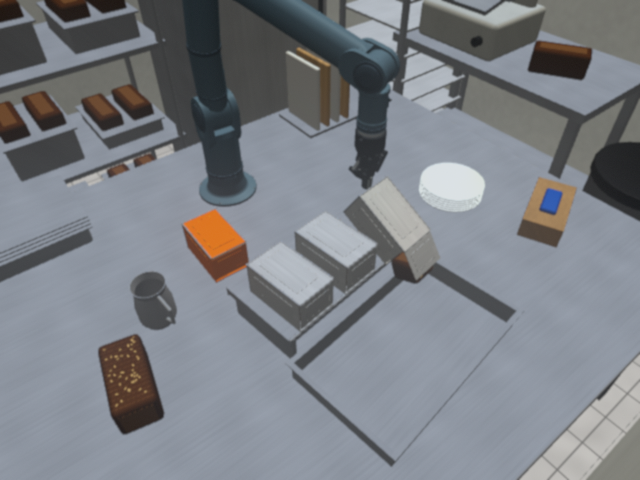

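The tin is at about 30° and the part loaf is coming out under the flap at (408,265). I'll go on to about 40°.

>>> apply_moves --plan '[-1, 0.041, 0, -0.024, 0, 0, 0, -1, 0.041, 0, -0.024, 0, 0, 0, -1, 0.041, 0, -0.024, 0, 0, 0, -1, 0.041, 0, -0.024, 0, 0, 0, -1, 0.041, 0, -0.024, 0, 0, 0, -1, 0.041, 0, -0.024, 0, 0, 0, -1, 0.043, 0, -0.02, 0, 0, 0, -1, 0.043, 0, -0.02, 0, 0, 0, -1, 0.043, 0, -0.02, 0, 0, 0, -1, 0.043, 0, -0.02, 0, 0, 0, -1, 0.043, 0, -0.02, 0, 0, 0, -1, 0.043, 0, -0.02, 0, 0, 0]'

```text
t: 27.98
eef_pos: [0.5819, 0.1366, 0.29]
ee_rot: [0.998, 0.063, 0.0, 0.0]
wrist_force: [-1.1, -0.5, 0.5]
grip_width: 0.0
finger_force: 0.4
```

```bash
python3 -c "
from h import *
p=imaging.read_camera('side');save(p,'s40.png')
for n in ['tin_left_back','tin_left']: print([(np.round(d['point'],3),round(d['confidence'],2)) for d in imaging.pinpoint(p,n)])
st()"
```

```text
[(array([ 0.192, -0.192,  0.091]), 0.88)]
[(array([ 0.28 , -0.196,  0.004]), 0.82), (array([0.596, 0.142, 0.166]), 0.79)]
t 28.12 pos [0.5819 0.1367 0.29  ] toolx yaw 7.24 z [ 0. -0. -1.] F [-1.24  0.86 -0.22] w -0.0
```

View pics/s40.png

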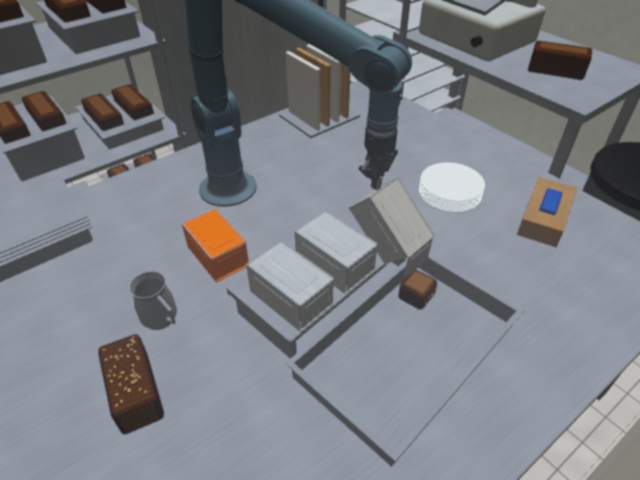

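The part loaf is in the pan at (418,287) and the tin is at about 40°. I'll lower it along the same arc.

>>> apply_moves --plan '[-1, -0.043, 0, 0.02, 0, 0, 0, -1, -0.043, 0, 0.02, 0, 0, 0, -1, -0.043, 0, 0.02, 0, 0, 0, -1, -0.043, 0, 0.02, 0, 0, 0, -1, -0.043, 0, 0.02, 0, 0, 0, -1, -0.043, 0, 0.02, 0, 0, 0, -1, -0.041, 0, 0.024, 0, 0, 0, -1, -0.041, 0, 0.024, 0, 0, 0, -1, -0.041, 0, 0.024, 0, 0, 0, -1, -0.041, 0, 0.024, 0, 0, 0, -1, -0.041, 0, 0.024, 0, 0, 0, -1, -0.041, 0, 0.024, 0, 0, 0]'

```text
t: 29.62
eef_pos: [0.5512, 0.133, 0.2743]
ee_rot: [0.998, 0.063, -0.0, 0.0]
wrist_force: [-4.0, -0.3, 5.6]
grip_width: -0.0006
finger_force: 3.2
```

>>> apply_moves --plan '[-1, -0.038, 0, 0.027, 0, 0, 0, -1, -0.038, 0, 0.027, 0, 0, 0, -1, -0.038, 0, 0.027, 0, 0, 0, -1, -0.038, 0, 0.027, 0, 0, 0, -1, -0.038, 0, 0.027, 0, 0, 0, -1, -0.038, 0, 0.027, 0, 0, 0, -1, -0.036, 0, 0.03, 0, 0, 0, -1, -0.036, 0, 0.03, 0, 0, 0, -1, -0.036, 0, 0.03, 0, 0, 0, -1, -0.036, 0, 0.03, 0, 0, 0, -1, -0.036, 0, 0.03, 0, 0, 0, -1, -0.036, 0, 0.03, 0, 0, 0]'

```text
t: 31.12
eef_pos: [0.5228, 0.1292, 0.2533]
ee_rot: [0.998, 0.063, -0.003, 0.001]
wrist_force: [-8.0, -2.2, 7.6]
grip_width: -0.0001
finger_force: 5.0
```

```bash
python3 -c "
from h import *
p=imaging.read_camera('side');save(p,'s20d.png')
for n in ['tin_left_back','tin_left']: print([(np.round(d['point'],3),round(d['confidence'],2)) for d in imaging.pinpoint(p,n)])
st()"
```

```text
[(array([ 0.188, -0.197,  0.093]), 0.86), (array([0.532, 0.129, 0.254]), 0.6)]
[(array([ 0.278, -0.197,  0.001]), 0.86), (array([0.587, 0.141, 0.139]), 0.72)]
t 31.27 pos [0.5225 0.1292 0.2531] toolx yaw 7.27 z [-0.006 -0.002 -1.   ] F [-7.76 -2.13  6.  ] w -0.0
```

>>> apply_moves --plan '[-1, -0.036, 0, 0.032, 0, 0, 0, -1, -0.036, 0, 0.032, 0, 0, 0, -1, -0.036, 0, 0.032, 0, 0, 0, -1, -0.036, 0, 0.032, 0, 0, 0, -1, -0.036, 0, 0.032, 0, 0, 0, -1, -0.036, 0, 0.032, 0, 0, 0, -1, -0.032, 0, 0.035, 0, 0, 0, -1, -0.032, 0, 0.035, 0, 0, 0, -1, -0.032, 0, 0.035, 0, 0, 0, -1, -0.032, 0, 0.035, 0, 0, 0, -1, -0.032, 0, 0.035, 0, 0, 0, -1, -0.032, 0, 0.035, 0, 0, 0]'

```text
t: 32.78
eef_pos: [0.5011, 0.1266, 0.2292]
ee_rot: [0.998, 0.063, 0.0, -0.0]
wrist_force: [-3.6, -0.4, 0.8]
grip_width: 0.0004
finger_force: 1.7
```

```bash
python3 -c "
from h import *
p=imaging.read_camera('side')
for n in ['tin_left_back','tin_left']: print([(np.round(d['point'],3),round(d['confidence'],2)) for d in imaging.pinpoint(p,n)])
st()"
```

```text
[(array([ 0.188, -0.196,  0.092]), 0.92), (array([0.511, 0.125, 0.228]), 0.66), (array([ 0.511, -0.021,  0.2  ]), 0.54)]
[(array([0.582, 0.14 , 0.126]), 0.6), (array([ 0.28 , -0.196,  0.   ]), 0.6)]
t 32.92 pos [0.5011 0.1266 0.2293] toolx yaw 7.25 z [ 0.  0. -1.] F [-2.6  -0.65 -0.44] w 0.0
```

>>> apply_moves --plan '[-1, -0.026, 0, 0.038, 0, 0, 0, -1, -0.026, 0, 0.038, 0, 0, 0, -1, -0.026, 0, 0.038, 0, 0, 0, -1, -0.026, 0, 0.038, 0, 0, 0, -1, -0.026, 0, 0.038, 0, 0, 0, -1, -0.026, 0, 0.038, 0, 0, 0, -1, -0.026, 0, 0.038, 0, 0, 0, -1, -0.026, 0, 0.038, 0, 0, 0, -1, 0, 0, 0, 0, 0, 0]'

```text
t: 34.05
eef_pos: [0.4884, 0.125, 0.211]
ee_rot: [0.998, 0.063, -0.0, 0.0]
wrist_force: [-4.1, -1.3, -0.1]
grip_width: 0.0002
finger_force: 2.1
```

>>> apply_moves --plan '[-1, -0.02, 0, 0.038, 0, 0, 0, -1, -0.02, 0, 0.038, 0, 0, 0, -1, -0.02, 0, 0.038, 0, 0, 0, -1, -0.02, 0, 0.034, 0, 0, 0, -1, -0.02, 0, 0.02, 0, 0, 0, -1, -0.02, 0, 0.01, 0, 0, 0, -1, 0, 0, 0, 0, 0, 0]'

```text
t: 34.92
eef_pos: [0.4823, 0.1242, 0.2008]
ee_rot: [0.998, 0.063, 0.001, -0.0]
wrist_force: [-1.2, -0.2, -0.9]
grip_width: -0.0001
finger_force: 0.8
```

```bash
python3 -c "
from h import *
p=imaging.read_camera('side')
for n in ['tin_left_back','tin_left']: print([(np.round(d['point'],3),round(d['confidence'],2)) for d in imaging.pinpoint(p,n)])
st()"
```

```text
[(array([ 0.188, -0.195,  0.094]), 0.7), (array([0.492, 0.127, 0.2  ]), 0.64), (array([ 0.534, -0.184,  0.2  ]), 0.57)]
[(array([0.581, 0.142, 0.112]), 0.95), (array([ 0.28 , -0.197, -0.001]), 0.94)]
t 35.08 pos [0.4821 0.1243 0.2008] toolx yaw 7.25 z [ 0.001  0.001 -1.   ] F [-1.54 -0.73 -0.96] w -0.0
```

Nearly level, with only a little force left. I'll ease off and retract.

>>> apply_moves --plan '[-1, -0.01, 0, 0.02, 0, 0, 0, -1, -0.015, 0, 0.02, 0, 0, 0, -1, -0.02, 0, 0.01, 0, 0, 0, -1, -0.03, 0, 0, 0, 0, 0, -1, -0.05, 0, 0, 0, 0, 0, -1, -0.2, 0, 0, 0, 0, 0, -1, -0.4, 0, 0, 0, 0, 0, -1, -0.4, 0, 0, 0, 0, 0, -1, 0, 0, 0, 0, 0, 0, -1, 0, 0, 0, 0, 0, 0]'

```text
t: 36.33
eef_pos: [0.415, 0.1156, 0.1979]
ee_rot: [0.998, 0.063, 0.001, -0.0]
wrist_force: [-0.4, 0.6, -0.5]
grip_width: -0.0001
finger_force: 0.0
```

```bash
python3 -c "
from h import *
st()
p=imaging.read_camera('side');save(p,'end.png')
for n in ['tin_left','tin_left_back','tin_mid','tin_right']: print([(np.round(d['point'],3),round(d['confidence'],2)) for d in imaging.pinpoint(p,n)])
"
```

```text
t 36.33 pos [0.415  0.1156 0.1979] toolx yaw 7.25 z [ 0.001  0.    -1.   ] F [-0.37  0.58 -0.48] w -0.0
[(array([0.583, 0.14 , 0.11 ]), 0.79), (array([ 0.278, -0.195,  0.002]), 0.55)]
[(array([0.493, 0.127, 0.2  ]), 0.9), (array([ 0.192, -0.195,  0.09 ]), 0.66)]
[(array([ 0.602, -0.009,  0.112]), 0.74), (array([ 0.544, -0.578, -0.002]), 0.35)]
[]
```

View pics/end.png

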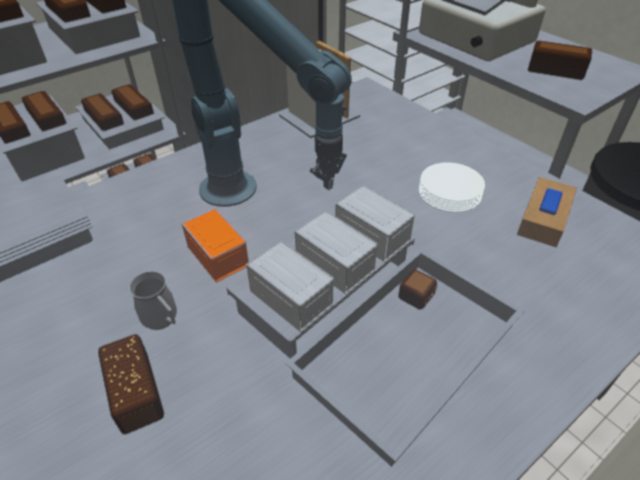

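All three tins are level on the riser, the part loaf lies in the pan at (418,287), and the fingers at (328,180) are clear. I'll hand the job in.

```bash
python3 -c "
from h import *
print(job_done())"
```

```text
the job is handed in; nothing more can be done
None
```

I handed the job in at about 36 s, with no verdict returned: tin_left was the light one, its part loaf now lies in the pan, it is back level on the riser, and the other two tins stand level with their loaves still in.

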